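Slide the loaded drying tray over the bead into its rack

ROBOT

A 7-joint arm with a two-finger parallel gripper is mounted at the origin on the work surface. World frame = base frame: x ahead of the robot, y to its left, z up, the work surface at z = 0. Lengths are in m, angles in rad, forces in N, time in s.
With the tool pointing down it reaches from about 0.425 to 0.925 m from the base axis. Payload 6.8 kg.
Tool frame: the origin (TCP) lies on the centre line of the jaws, within the pads' length; the fingertips stand 14 mm ahead of it and the grasp point (between the pads) lies 5 mm behind it; z points along the fingers, y is the line along which they close (so a half turn about z gives the same grasp; the last joint's range is limited). The gripper opens to 85 mm and grips with 20 to 120 N. Pads are 22 mm wide; open, the fingers measure 114 mm over their backs; the gripper's body (76 mm by 85 mm) begins 54 mm behind the grasp point. The pads swing forward as they close: fully open they stand 13 mm farther back than shut.
Start: joints at [1.225, 0.477, 0.022, 1.555, -0.011, 1.109, -0.083], TCP at [0.159, -0.656, 0.245] pointing down, gripper open.
Joint ranges: [-2.96, 2.96], [-0.34, 2.1], [-1.41, 1.46], [0.24, 2.44], [-1.37, 4.51], [0.17, 1.92], [-2.96, 2.96]. Speed limits (rad/s): [2.39, 2.39, 3.14, 3.14, 3.14, 3.14, 3.14].

INTERFACE

Orientations are given as a unit quaternion [w, x, y, z].
In Python, from station import bot gives the robot as it stands. The module is installed in compiled form; this text tells all that it offers.
- The arm moves only by the tool drive_tool, never from a script. Its argument "commands" is a list of rows, each an object with "hand": the opening, from 0 (shut) to 1 (fully open); "translation": the shift along the world's x, y, z in mm, a list of three; "angular": the turn, a rotation vector about the world's x, y, z in rad, a list of three. In form: [{"hand": hand, "translation": [tx, ty, tz], "angular": [ax, ay, az]}, ...]. A call has 1 to 12 rows; each row is the pose to reach, as a shift and turn from the pose commanded when the call began; what a row does not reach only later rows make up. A row lasts 1/8 s, in which the tool goes at most 62.5 mm and 10.7 degrees, less where a joint would pass 70% of its speed; a pose out of reach is approached as far as the arm can. A call with a gripper value outside its range is refused whole. The fingers move at their own pace and stop on an object; "force" is the grip in N (left out, the last holds). Time passes only in rows, so rows that repeat a pose let the fingers close. It gives the time, the measured TCP pose, the force, the opening and the grip force at its end, in the units of the state.
- bot.get_obs(): the state, without advancing time (a new reading comes with each control period).
- bot.read_camera(name): name is "scene" or "top" or "wrist"; returns the picture (400x640x3 uint8, red, green, blue); there is no depth.
- bot.camera_model(name): a dict with "fx", "fy", "cx", "cy" (pixels), "view" (4x4, takes a point from world to camera coordinates). Camera axes: x right, y up, looking along -z (the intrinsics and any distortion apply to the point x, -y, -z); pixel columns grow to the right and rows downward; lengths in m; the calibration is good to about 2 mm. A picture is of the moment at which its call begins: read the wrist's pose just before it. camera_model takes no time and is no camera call; for the wrist camera it gives the pose at the moment of the call.
- bot.hand_in(): hands the job in; it is judged then, once.
Trained networks look in the newest picture that a camera, given by its name, has taken for a name from the list of things; names that differ only in an ending like _2 or _b are one class to them, and where a whole thing is asked for, a point or a joint stands for the part that bears it (a point fixed in the world has none). Each returns a list of dicts, best first, with "score" (0 to 1); they miss things now and then, are a little off and sometimes report something else, mostly with a low value. They report only what shows in the picture. A call takes as long as a camera call. They do not tell look-alikes from the thing itself.
- bot.find_in(camera, query): "position" ([column, row] in pixels, amid what is visible of it).
- bot.outline_of(camera, query): "pixels" (400x640 bool, what is visible of it) and "position" ([column, row] in pixels, amid what is visible of it).
The state is a dict: "t": time; "q": joint angles; "joint_vel": joint speeds; "joint_torque": joint torques, N m; "eef_pos": TCP position; "tool_rot": TCP orientation; "contact_force": force on the tool from outside, world axes, zero at the start; "torque": the same for the moment, N m; "gripper_width": opening from 0.0 (shut) to 1.0 (fully open); "grasp_force": force on a finger pad.
Only numpy, scipy, OpenCV 4.12 (cv2) and the standard library are available. Lean on these libraries where they do the work, as an engineer would, in place of code of your own. Each camera call takes 0.05 s, during which the arm holds its last target. There are 200 camera calls.

TASK

Slide the loaded plywood tray from the bench into the drying rack, holding it by its near end: ease its front up over the rack's rounded bead and let it slide across with its weight on the bead, without carrying it through the air. Push it gently back until it bears on the rubber buffer, and let the near end down behind the bead so that the tray lies flat and cannot creep out. Nothing may catch hard, slam or drop, the cuff stand and varnish pot must stay standing on the tray, and the other things are to be left alone.

Things in the scene. Friction and masses are not known exactly. Their poses are not given: they have to be found in the camera images.
- tray: Open plywood tray, 200 mm long (x), 140 wide (y), square edges, 0.4 to 0.53 kg loaded. Origin: centre of its underside; x points to the end facing the rack, z up. Floor 5 mm thick; end walls 9 mm thick, 45 mm high from the underside (pinch the tail one, mid-plane at x = -95.5 mm, from above); side walls 6 mm thick, 25 mm high. Whatever stands on it is 65 mm or more from the tail wall.
- tray_nose (a point): middle of the lower edge of the tray's leading end (the end that faces the rack), at tray x = +100 mm, height of the underside
- tray_tail (a point): middle of the lower edge of the tray's trailing end (away from the rack, the end to hold), at tray x = -100 mm, height of the underside. Pushed flat along the bench the leading end would butt on the rack's front rail and catch
- rack: Wooden drying-rack bay fixed to the bench. Origin: on the bench below the front bead's crest, mid-width; x points into the bay, z up. Front rail x = -8 to 8 mm, 10 mm high; on it a half-round bead, radius 6 mm, crest 16 mm above the bench. Behind it a flat deck of slats, top 10 mm above the bench. Side cheeks 36 mm high, 148 mm apart inside, mouth flared to about 168 mm at x = 0. Open above.
- stop: Back rail of the rack (18 mm thick, 60 mm high) with a rigid rubber-faced buffer bar in front on two set screws. Origin: on the bench, mid-width, at rack x = 255 mm. The buffer's upright face, 110 mm wide, 21 to 43 mm above the bench, lies anywhere from rack x = 210 to 224 mm: feel for it or see it. A tray bearing on it has 4 to 18 mm between its tail and the bead.
- stand: Black cuff display stand standing on the tray towards its nose: round foot 64 mm across, post, horizontal roll 110 mm long with two marquetry cuffs of 50 mm, 115 mm high overall, 0.13 kg. Origin: centre of the foot's underside, z up.
- pot: Small amber glass pot of varnish with a steel lid, 45 mm across, 40 mm high, 0.07 kg, on the tray near its middle, by a side wall. Origin: centre of its underside, z up.
- glue: Bystander: upright grey glue bottle, 62 mm across, 190 mm high. Origin: centre of its underside.
- tin: Bystander: round lidded steel tin, 76 mm across, 60 mm high. Origin: centre of its underside.
- brush: Bystander: flat brush lying on the bench beyond the rack, about 0.2 m long. Origin: underside at its middle.
Mind the look-alikes: they are no part of the job. Leave any purple look-alike of the pot alone.

How it is judged:
On the way, in this order (a step that is already met when the one before it is completed fails the run):
1. the tray is part of the way across: its nose more than 40 mm past the bead, its tail still more than 20 mm in front of it, and it bears on the rack with more than 1 N for 0.3 s (x of tray_nose in the frame of rack above 0.04 m and x of tray_tail in the frame of rack below -0.02 m and contact force between tray and rack above 1 N), for 0.3 s.
2. the tray is pushed against the buffer with more than 1.5 N for 0.15 s (contact force between tray and stop above 1.5 N), for 0.15 s.
At the end, for the whole second after the job is handed in: The tray lies flat on the rack's deck (both ends within 2 mm of it, level within 0.02 rad) with its tail behind the bead, the stand and the pot upright on it, everything at rest (x of tray_tail in the frame of rack above 0.0065 m and z of each of tray_tail, tray_nose in the frame of rack below 0.012 m and angle between tray's own z axis and vertical below 0.02 rad and z of each of stand, pot in the frame of tray below 0.01 m and angle between each of stand, pot's own z axis and vertical below 0.1 rad and horizontal distance between each of stand, pot and tray below 0.1 m and linear speed of each of tray, stand, pot below 0.02 m/s); the robot touches nothing.
It fails at once if the tray catches or is slammed or shoved hard: more than 20 N between tray and rack, or more than 14 N between tray and buffer (contact force between tray and rack above 20 N or contact force between tray and stop above 14 N).
It fails at once if the tail is dropped: the tray swings faster than 1.2 rad/s once its tail is past the bead (x of tray_tail in the frame of rack above 0 m and angular speed of tray above 1.2 rad/s).
It fails at once if the tray is carried instead of slid: both its ends more than 25 mm above the bench (height (world z) of each of tray_nose, tray_tail above 0.025 m).
It fails at once if the stand or the pot tips by more than 0.3 rad (angle between any of stand, pot's own z axis and vertical above 0.3 rad).
It fails at once if the glue bottle, the tin or the brush is moved by more than 20 mm (distance of any of glue, tin, brush from where it was at the start of the episode above 0.02 m).
It also fails if it takes over 72 s, if anything falls off the work surface, if the arm or the gripper's body presses on something with over 40 N, if the wrist force passes 120 N, or if a joint passes its speed limit or range.

## Working session

There is one attempt and no reset: what is moved stays moved. The work goes in short steps, Python scripts to look and compute and a tool call to move; the robot and the scene stay as the last step left them, time stands still between calls to the robot, and variables do not carry over. Pictures are saved under pics/ and viewed, at most 10 in all, crops included, and the job is handed in when it is done.

Besides the shell and the picture viewer there is one more tool, called after "Call:" as name(argument=value, ...) on one line, values as JSON. drive_tool: Moves the arm, as the interface text tells. Its arguments: {"type":"object","properties":{"commands":{"type":"array","items":{"type":"object","properties":{"hand":{"type":"number"},"translation":{"type":"array","items":{"type":"number"}},"angular":{"type":"array","items":{"type":"number"}}}}},"force":{"type":"number"}},"required":["commands"]}

```bash
mkdir -p pics; cat > h.py <<'E'
import numpy as np, cv2
from station import bot
def ray(cam,px,m=None):
    m=m or bot.camera_model(cam); V=np.array(m["view"]); R=V[:3,:3]; c=-R.T@V[:3,3]
    d=R.T@np.array([(px[0]-m["cx"])/m["fx"],-(px[1]-m["cy"])/m["fy"],-1]); return c,d
def at(cam,px,z,m=None):
    c,d=ray(cam,px,m); return c+d*(z-c[2])/d[2]
def proj(cam,p,m=None):
    m=m or bot.camera_model(cam); q=np.array(m["view"])@np.r_[p,1]
    return np.array([m["cx"]+m["fx"]*q[0]/-q[2], m["cy"]+m["fy"]*-q[1]/-q[2]])
E
python3 - <<'E'
from h import *
print({k:v for k,v in bot.get_obs().items()})
for c in("top","scene"):
    im=bot.read_camera(c); cv2.imwrite(f"pics/{c}0.png",im[:,:,::-1]); m=bot.camera_model(c); print(c,m)
    for n in("tray","tray_tail","tray_nose","rack","stop","stand","pot","glue","tin","brush"):
        for r in bot.find_in(c,n)[:3]:
            p=r["position"]; print(c,n,round(r["score"],2),np.round(p),np.round(at(c,p,0.0),3))
E
```

```text
{'t': 0.0, 'q': array([ 1.22490557,  0.47780904,  0.02237805,  1.55647097, -0.01147174,
        1.1093388 , -0.08310543]), 'joint_vel': array([0.00057463, 0.00036006, 0.00047888, 0.00013293, 0.00042641,
       0.00050635, 0.00079314]), 'joint_torque': array([ 5.06067718e-04, -5.96454334e+01,  1.60783555e+00, -2.81194675e+01,
        1.24022673e-02,  9.36268450e-03, -2.46285578e-05]), 'eef_pos': array([ 0.15881651, -0.65544526,  0.24431224]), 'tool_rot': array([-9.26692054e-04,  9.92940143e-01,  1.18612694e-01, -2.03780211e-04]), 'contact_force': array([-0.15903966,  0.41731667,  0.23040022]), 'torque': array([-0.03795652,  0.02070752, -0.02700527]), 'grasp_force': 0.0, 'gripper_width': 0.9932793624964132}
top {'fx': 378.42187140762815, 'fy': 378.42187140762815, 'cx': 326.4940751352548, 'cy': 200.4854452320765, 'view': array([[ 6.34553045e-03, -9.99529668e-01, -3.00029554e-02,
        -2.96889616e-02],
       [ 9.81516379e-01,  4.86579214e-04,  1.91377537e-01,
        -5.77131913e-01],
       [-1.91272927e-01, -3.06627841e-02,  9.81057828e-01,
        -9.49673605e-01],
       [ 0.0000
[... 864 characters left out ...]
  0.72674618,  0.15575594],
       [ 0.40817975,  0.60129665,  0.68690001, -1.32454668],
       [ 0.        ,  0.        ,  0.        ,  1.        ]])}
scene tray 0.71 [383. 261.] [0.526 0.17  0.   ]
scene tray_tail 0.66 [386. 257.] [0.511 0.165 0.   ]
scene tray_nose 0.85 [382. 256.] [0.517 0.156 0.   ]
scene rack 0.63 [317. 186.] [ 0.504 -0.173  0.   ]
scene stop 0.98 [302. 164.] [ 0.482 -0.3    0.   ]
scene stand 0.81 [371. 226.] [0.471 0.054 0.   ]
scene pot 0.91 [370. 255.] [0.543 0.135 0.   ]
scene pot 0.85 [335. 281.] [0.666 0.152 0.   ]
scene glue 0.96 [297. 246.] [0.685 0.    0.   ]
scene tin 0.59 [262. 149.] [ 0.555 -0.452  0.   ]
scene brush 0.85 [302. 148.] [ 0.434 -0.375  0.   ]
```

```bash
python3 - <<'E'
import cv2
a=cv2.imread("pics/top0.png")[110:290,190:490]; cv2.imwrite("pics/t1.png",cv2.resize(a,(800,480),interpolation=cv2.INTER_CUBIC))
a=cv2.imread("pics/scene0.png")[120:320,230:480]; cv2.imwrite("pics/s1.png",cv2.resize(a,(750,600),interpolation=cv2.INTER_CUBIC))
E
```

```text
(no output)
```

View pics/t1.png

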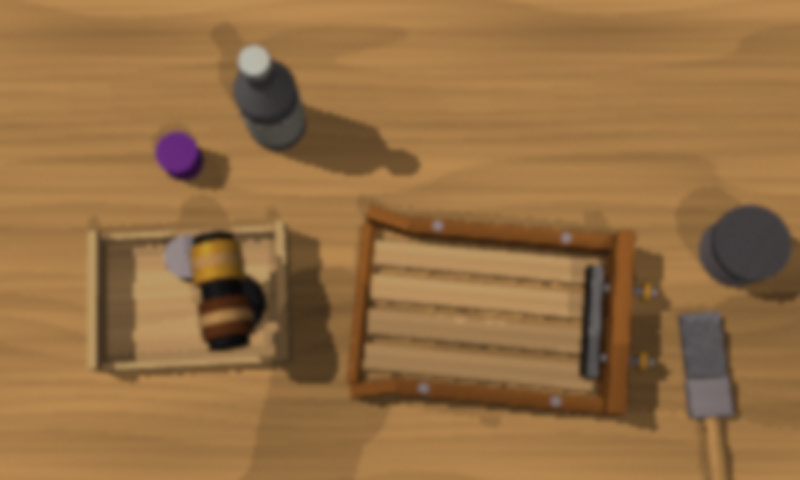

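View pics/s1.png

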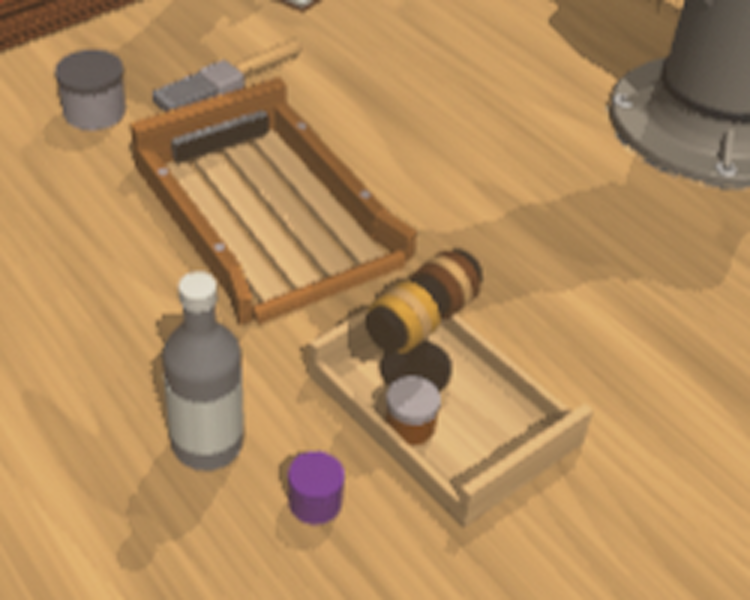

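Call:
drive_tool(commands=[{"hand": 0.5,"translation": [60,40,60],"angular": [0,0,-0.05]},{"hand": 0.5,"translation": [110,80,110],"angular": [0,0,-0.1]},{"hand": 0.5,"translation": [150,130,110],"angular": [0,0,-0.15]},{"hand": 0.5,"translation": [190,180,110],"angular": [0,0,-0.2]},{"hand": 0.5,"translation": [220,230,110],"angular": [0,0,-0.25]},{"hand": 0.5,"translation": [250,280,110],"angular": [0,0,-0.3]},{"hand": 0.5,"translation": [280,330,110],"angular": [0,0,-0.3]},{"hand": 0.5,"translation": [310,380,110],"angular": [0,0,-0.3]},{"hand": 0.5,"translation": [330,430,110],"angular": [0,0,-0.3]},{"hand": 0.5,"translation": [340,480,110],"angular": [0,0,-0.3]},{"hand": 0.5,"translation": [340,520,110],"angular": [0,0,-0.3]},{"hand": 0.5,"translation": [340,520,110],"angular": [0,0,-0.3]}])

```text
t: 2.6
eef_pos: [0.4996, -0.1315, 0.3557]
tool_rot: [-0.0, 1.0, -0.027, 0.0]
contact_force: [0.3, -0.8, 0.7]
gripper_width: 0.497
grasp_force: 0.0
```

```bash
python3 - <<'E'
from h import *
o=bot.get_obs();print(o["t"],o["eef_pos"],o["tool_rot"],o["contact_force"])
m=bot.camera_model("wrist");im=bot.read_camera("wrist");cv2.imwrite("pics/w0.png",im[:,:,::-1]);print(m)
import pickle;pickle.dump(m,open("w0.pkl","wb"))
E
```

```text
2.6 [ 0.49959591 -0.13146479  0.35572613] [-4.80396998e-04  9.99627273e-01 -2.72932524e-02  4.04230881e-04] [ 0.31990407 -0.77604997  0.74865411]
{'fx': 326.23563121535295, 'fy': 326.23563121535295, 'cx': 324.2603055172318, 'cy': 198.30898336412127, 'view': array([[-5.48034644e-02, -9.98497160e-01,  4.98702462e-05,
        -1.04097104e-01],
       [ 9.50336124e-01, -5.21754245e-02, -3.06820756e-01,
        -4.08395815e-01],
       [ 3.06362255e-01, -1.67674469e-02,  9.51767315e-01,
        -6.39910152e-01],
       [ 0.00000000e+00,  0.00000000e+00,  0.00000000e+00,
         1.00000000e+00]])}
```

View pics/w0.png

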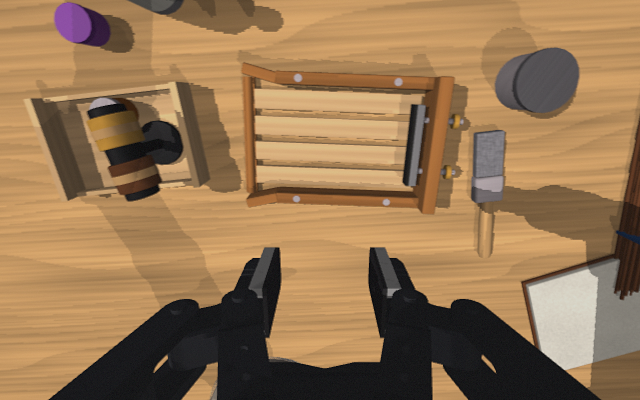

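```bash
python3 - <<'E'
import cv2,numpy as np
i=cv2.imread("pics/w0.png")
a=cv2.resize(i[70:214,10:220],None,fx=3.8,fy=3.8,interpolation=cv2.INTER_CUBIC);cv2.imwrite("pics/wt.png",a)
b=cv2.resize(i[55:220,235:460],None,fx=3.5,fy=3.5,interpolation=cv2.INTER_CUBIC);cv2.imwrite("pics/wr.png",b)
E
```

```text
(no output)
```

View pics/wt.png

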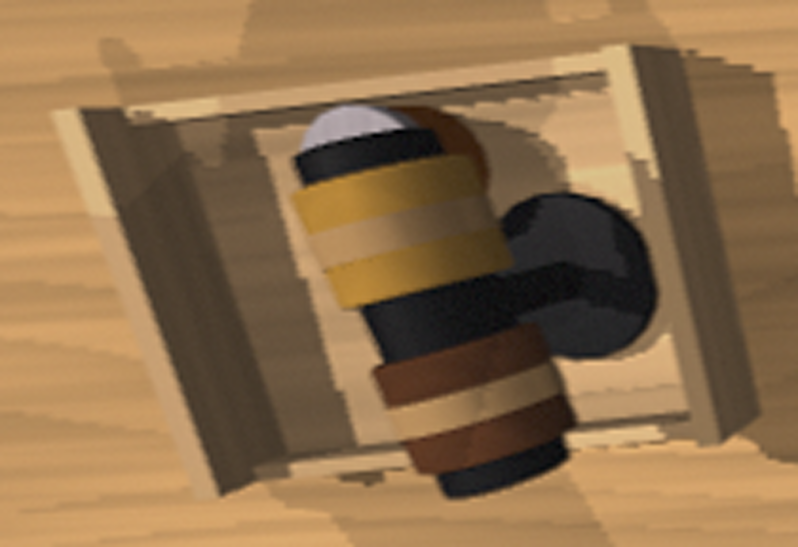

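View pics/wr.png

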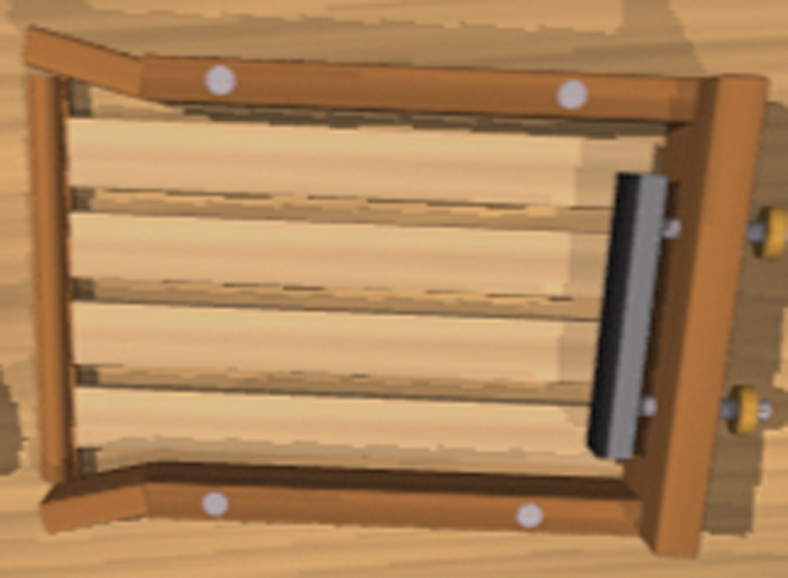

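```bash
cat > fit.py <<'E'
from h import *
import pickle
from scipy.optimize import least_squares
w=pickle.load(open("w0.pkl","rb")); T=bot.camera_model("top"); S=bot.camera_model("scene")
wt=lambda u,v:(w,(u/3.8+10,v/3.8+70)); wr=lambda u,v:(w,(u/3.5+235,v/3.5+55))
tt=lambda u,v:(T,(u/2.6667+190,v/2.6667+110)); ss=lambda u,v:(S,(u/3+230,v/3+120))
def P(p,l):
    c,s=np.cos(p[2]),np.sin(p[2]); return np.array([p[0]+c*l[0]-s*l[1],p[1]+s*l[0]+c*l[1],l[2]])
tray=[(wt(53,112),(-.1,.07,.045)),(wt(80,107),(-.091,.07,.045)),(wt(193,497),(-.1,-.07,.045)),(wt(220,495),(-.091,-.07,.045)),
(wt(604,47),(.091,.07,.045)),(wt(630,44),(.1,.07,.045)),(wt(722,442),(.1,-.07,.045)),(wt(758,413),(.1,-.07,0)),
(tt(89,231),(-.1,.07,.045)),(tt(91,370),(-.1,-.07,.045)),(tt(286,221),(.1,.07,.045)),(tt(289,361),(.1,-.07,.045)),
(ss(590,408),(-.1,-.07,.045)),(ss(462,488),(-.1,.07,.045)),(ss(465,522),(-.1,.07,0)),(ss(312,348),(.1,.07,.045))]
def show(n,o,l):
    print(n,'pos',np.round(o[:2],4),'yaw',np.round(o[2],4),np.round(o[3:],4)); print(np.round(l,1).tolist())
f=lambda p:np.concatenate([proj('',P(p,l),m)-px for (m,px),l in tray])
r=least_squares(f,[.52,.18,-1.57],loss='soft_l1'); tr=r.x; show('tray',tr,f(tr).reshape(-1,2))
# rack: line residuals in rack frame (camera ray at given z)
def loc(p,mpx,z):
    q=at('',mpx[1],z,mpx[0])[:2]-p[:2]; c,s=np.cos(p[2]),np.sin(p[2]); return np.array([c*q[0]+s*q[1],-s*q[0]+c*q[1]])
g=lambda p:np.array([loc(p,wr(48,80),.014)[0],loc(p,wr(60,465),.014)[0],loc(p,tt(368,232),.014)[0],loc(p,tt(356,380),.014)[0],
 loc(p,wr(140,56),.036)[1]-p[3],loc(p,wr(700,78),.036)[1]-p[3],loc(p,wr(150,516),.036)[1]+p[3],loc(p,wr(640,532),.036)[1]+p[3],
 loc(p,wr(640,176),.043)[0]-p[4],loc(p,wr(608,457),.043)[0]-p[4],loc(p,wr(617,174),.021)[0]-p[4],loc(p,wr(588,445),.021)[0]-p[4]])*1e3
r=least_squares(g,[.51,-.08,-1.65,.085,.215]); rk=r.x; show('rack',rk,g(rk))
c,s=np.cos(rk[2]),np.sin(rk[2])
for n,l in(('tail',(-.1,0,0)),('nose',(.1,0,0)),('wallmid',(-.0955,0,0))):
    q=P(tr,l); d=q[:2]-rk[:2]; print(n,np.round(q,4),'rack frame',np.round([c*d[0]+s*d[1],-s*d[0]+c*d[1]],4))
E
python3 fit.py
```

```text
tray pos [0.5276 0.1475] yaw -1.5208 []
[[-0.5, -0.5], [-0.9, 0.0], [0.8, 0.8], [-0.2, 0.7], [-0.1, 0.1], [-0.0, 0.1], [0.2, 1.1], [1.3, 0.6], [0.6, -1.0], [-0.6, -1.3], [0.3, -0.9], [0.7, -1.4], [0.4, -0.1], [2.0, 1.4], [-1.2, 1.1], [-1.1, -2.8]]
rack pos [ 0.5236 -0.0265] yaw -1.6584 [0.0887 0.2251]
[1.6, 0.8, -2.2, -0.1, 0.4, -0.4, 0.2, -0.2, 1.3, 1.6, -1.6, -1.3]
tail [0.5226 0.2474 0.    ] rack frame [-0.2727 -0.025 ]
nose [0.5327 0.0476 0.    ] rack frame [-0.0746  0.0025]
wallmid [0.5229 0.2429 0.    ] rack frame [-0.2682 -0.0243]
```

Call:
drive_tool(commands=[{"hand": 0.4,"translation": [5,50,0],"angular": [0,0,0.02]},{"hand": 0.4,"translation": [10,110,0],"angular": [0,0,0.05]},{"hand": 0.4,"translation": [15,170,0],"angular": [0,0,0.1]},{"hand": 0.4,"translation": [23,230,0],"angular": [0,0,0.105]},{"hand": 0.4,"translation": [23,290,-30],"angular": [0,0,0.105]},{"hand": 0.4,"translation": [23,345,-60],"angular": [0,0,0.105]},{"hand": 0.4,"translation": [23,374,-110],"angular": [0,0,0.105]},{"hand": 0.4,"translation": [23,374,-160],"angular": [0,0,0.105]},{"hand": 0.4,"translation": [23,374,-210],"angular": [0,0,0.105]},{"hand": 0.4,"translation": [23,374,-240],"angular": [0,0,0.105]},{"hand": 0.4,"translation": [23,374,-250],"angular": [0,0,0.105]},{"hand": 0.4,"translation": [23,374,-250],"angular": [0,0,0.105]}])

```text
t: 4.15
eef_pos: [0.5227, 0.2372, 0.1054]
tool_rot: [0.0, 1.0, 0.021, -0.0]
contact_force: [0.5, -0.5, -0.7]
gripper_width: 0.396
grasp_force: 0.0
```

```bash
python3 - <<'E'
from h import *
o=bot.get_obs();print(o["t"],o["eef_pos"],o["tool_rot"],o["contact_force"])
print(at("top",(293.9,157.6),0))
m=bot.camera_model("wrist")
# project expected wall corners into wrist image
from math import cos,sin
p=(.5276,.1475,-1.5208);c,s=cos(p[2]),sin(p[2])
im=bot.read_camera("wrist")[:,:,::-1].copy()
for a in(-.1,-.091):
  for b in(-.07,.07):
    q=proj("",[p[0]+c*a-s*b,p[1]+s*a+c*b,.045],m);print(np.round(q));cv2.circle(im,tuple(int(round(v)) for v in q),3,(0,0,255),1)
cv2.imwrite("pics/w1.png",im)
E
```

```text
4.15 [0.52271017 0.23715749 0.10536177] [ 2.35750010e-04  9.99786339e-01  2.06693162e-02 -1.53479519e-05] [ 0.49071156 -0.48555531 -0.72540312]
[0.71361965 0.06860631 0.        ]
[310. 320.]
[304. 109.]
[323. 319.]
[320. 109.]
```

View pics/w1.png

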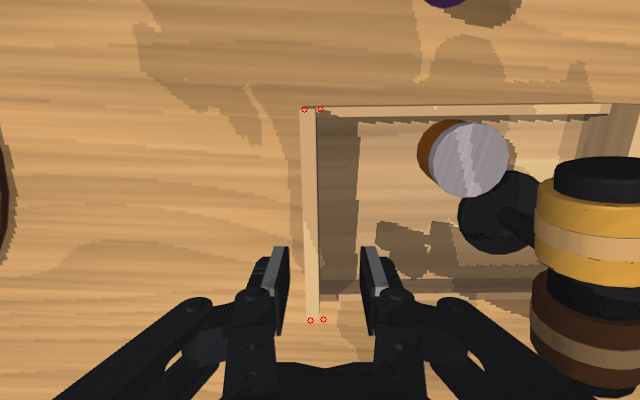

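Call:
drive_tool(commands=[{"hand": 0.4,"translation": [0,1,-20],"angular": [0,0,0]},{"hand": 0.4,"translation": [0,1,-20],"angular": [0,0,0]},{"hand": 0.4,"translation": [0,1,-20],"angular": [0,0,0]}])

```text
t: 4.58
eef_pos: [0.522, 0.2391, 0.0855]
tool_rot: [0.0, 1.0, 0.021, 0.0]
contact_force: [-0.7, 0.5, -0.5]
gripper_width: 0.401
grasp_force: 0.0
```

Call:
drive_tool(commands=[{"hand": 0.4,"translation": [1,4,-20],"angular": [0,0,0.008]},{"hand": 0.4,"translation": [1,4,-40],"angular": [0,0,0.008]},{"hand": 0.4,"translation": [1,4,-54],"angular": [0,0,0.008]},{"hand": 0.4,"translation": [1,4,-60],"angular": [0,0,0.008]},{"hand": 0.4,"translation": [1,4,-60],"angular": [0,0,0.008]},{"hand": 0.4,"translation": [1,4,-60],"angular": [0,0,0.008]}])

```text
t: 5.32
eef_pos: [0.5234, 0.2432, 0.0258]
tool_rot: [-0.0, 1.0, 0.025, 0.0]
contact_force: [-0.5, 0.2, -0.7]
gripper_width: 0.397
grasp_force: 0.0
```

Call:
drive_tool(force=100, commands=[{"hand": 0.25,"translation": [0,0,0],"angular": [0,0,0]},{"hand": 0.2,"translation": [0,0,0],"angular": [0,0,0]},{"hand": 0.15,"translation": [0,0,0],"angular": [0,0,0]},{"hand": 0.1,"translation": [0,0,0],"angular": [0,0,0]},{"hand": 0.05,"translation": [0,0,0],"angular": [0,0,0]},{"hand": 0.0,"translation": [0,0,0],"angular": [0,0,0]},{"hand": 0.0,"translation": [0,0,0],"angular": [0,0,0]},{"hand": 0.0,"translation": [0,0,0],"angular": [0,0,0]}])

```text
t: 6.32
eef_pos: [0.5233, 0.2438, 0.0259]
tool_rot: [-0.001, 1.0, 0.026, 0.001]
contact_force: [-0.4, 1.9, 6.1]
gripper_width: 0.091
grasp_force: 97.7
```

Call:
drive_tool(commands=[{"hand": 0.0,"translation": [0,0,1],"angular": [0,0,0]},{"hand": 0.0,"translation": [0,0,2],"angular": [-0.02,0,0]},{"hand": 0.0,"translation": [0,0,3],"angular": [-0.04,-0.002,0]},{"hand": 0.0,"translation": [0,0,3],"angular": [-0.06,-0.003,0]},{"hand": 0.0,"translation": [0,0,4],"angular": [-0.08,-0.004,0]},{"hand": 0.0,"translation": [0,0,4],"angular": [-0.1,-0.005,0]},{"hand": 0.0,"translation": [0,0,4],"angular": [-0.12,-0.006,0]},{"hand": 0.0,"translation": [0,0,4],"angular": [-0.12,-0.006,0]},{"hand": 0.0,"translation": [0,0,4],"angular": [-0.12,-0.006,0]}])

```text
t: 7.45
eef_pos: [0.523, 0.2429, 0.0293]
tool_rot: [0.06, 0.998, 0.025, 0.001]
contact_force: [-0.5, -0.2, -3.2]
gripper_width: 0.089
grasp_force: 97.7
```

```bash
python3 - <<'E'
from h import *
o=bot.get_obs();print(o["t"],o["eef_pos"],o["tool_rot"],o["contact_force"],o["torque"])
im=bot.read_camera("scene")[:,:,::-1]
cv2.imwrite("pics/s2.png",cv2.resize(im[170:310,300:460],None,fx=4,fy=4,interpolation=cv2.INTER_CUBIC))
E
```

```text
7.45 [0.52300689 0.2428705  0.02925217] [0.06007905 0.99787173 0.02530614 0.00145264] [-0.48834106 -0.24258864 -3.24480973] [ 7.37930422e-01  6.02947203e-02 -7.33836330e-04]
```

View pics/s2.png

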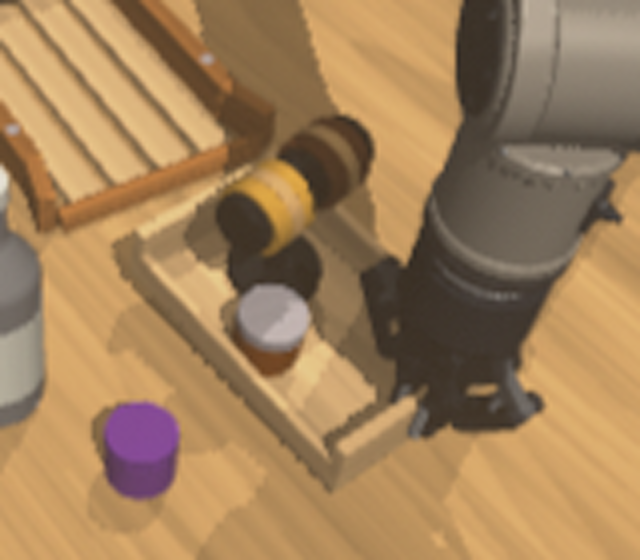

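Call:
drive_tool(commands=[{"hand": 0.0,"translation": [2,-5,0],"angular": [0,0,-0.015]},{"hand": 0.0,"translation": [5,-12,0],"angular": [0,0,-0.035]},{"hand": 0.0,"translation": [8,-20,0],"angular": [0,0,-0.055]},{"hand": 0.0,"translation": [11,-28,0],"angular": [0,0,-0.075]},{"hand": 0.0,"translation": [14,-36,0],"angular": [0,0,-0.095]},{"hand": 0.0,"translation": [17,-43,0],"angular": [0,0,-0.115]},{"hand": 0.0,"translation": [19,-48,0],"angular": [0,0,-0.13]},{"hand": 0.0,"translation": [20,-50,0],"angular": [0,0,-0.138]},{"hand": 0.0,"translation": [20,-50,0],"angular": [0,0,-0.138]},{"hand": 0.0,"translation": [20,-50,0],"angular": [0,0,-0.138]}])

```text
t: 8.75
eef_pos: [0.5429, 0.1935, 0.0293]
tool_rot: [0.06, 0.997, -0.043, -0.003]
contact_force: [0.3, -0.1, -3.4]
gripper_width: 0.096
grasp_force: 97.6
```

```bash
cat > look.py <<'E'
# overlay predicted tray (from TCP) and rack on camera pictures
from h import *
import sys
from scipy.spatial.transform import Rotation as R
def run(tag,z0=.0255):
    o=bot.get_obs(); q=o["tool_rot"]; M=R.from_quat([q[1],q[2],q[3],q[0]]).as_matrix()
    X=M[:,1];Z=-M[:,2];Y=np.cross(Z,X); B=np.c_[X,Y,Z]; org=o["eef_pos"]-B@np.array([-.0955,0,z0])
    W=lambda l:org+B@np.array(l)
    rk=(.5236,-.0265,-1.6584);c,s=np.cos(rk[2]),np.sin(rk[2])
    RK=lambda l:np.array([rk[0]+c*l[0]-s*l[1],rk[1]+s*l[0]+c*l[1],l[2]])
    def inr(p): d=p[:2]-np.array(rk[:2]); return np.round(1e3*np.array([c*d[0]+s*d[1],-s*d[0]+c*d[1],p[2]]),1)
    print("t",o["t"],"F",np.round(o["contact_force"],1),"T",np.round(o["torque"],2),"grip",o["gripper_width"],"pitch",round(X[2],4))
    print("tcp",np.round(inr(o["eef_pos"]),1),"tail",inr(W((-.1,0,0))),"nose",inr(W((.1,0,0))),"yaw err",np.arctan2(X[1],X[0])-rk[2])
    ims=[]
    for cam,(u0,u1,v0,v1) in(("top",(200,440,160,280)),("scene",(270,430,150,290))):
        k=4 if cam=="scene" else 3.3
        im=cv2.resize(bot.read_camera(cam)[v0:v1,u0:u1,::-1],None,fx=k,fy=k,interpolation=cv2.INTER_CUBIC)
        pts=[(W((a,b,h)),(0,0,255)) for a in(-.1,.1) for b in(-.07,.07) for h in(0,.045)]+[(RK((0,b,.016)),(0,255,0)) for b in(-.074,0,.074)]+[(RK((.1,b,.036)),(0,255,0)) for b in(-.074,.074)]
        for p,col in pts:
            a=(proj(cam,p)-np.array([u0,v0])+.5)*k; cv2.circle(im,tuple(int(round(v)) for v in a),4,col,1)
        cv2.imwrite(f"pics/{cam}_{tag}.png",im)
if __name__=="__main__": run(sys.argv[1])
E
python3 look.py a
```

```text
t 8.75 F [ 0.3 -0.1 -3.4] T [ 0.76 -0.09  0.01] grip 0.09609667949083552 pitch 0.1195
tcp [-220.8   -0.    29.3] tail [-222.2   -0.     3.5] nose [-23.7   0.2  27.4] yaw err 0.0011062497982430308
```

View pics/scene_a.png

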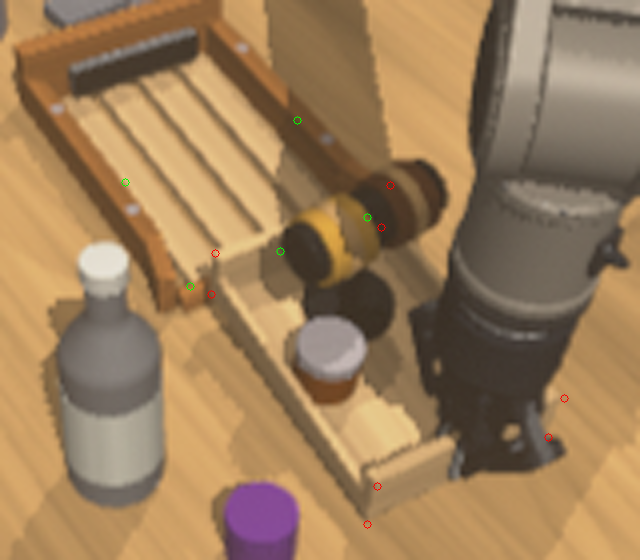

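Call:
drive_tool(commands=[{"hand": 0.0,"translation": [-0.4,-4,0],"angular": [0,0,0]},{"hand": 0.0,"translation": [-0.9,-10,0],"angular": [0,0,0]},{"hand": 0.0,"translation": [-1.4,-16,0],"angular": [0,0,0]},{"hand": 0.0,"translation": [-2,-22,0],"angular": [0,0,0]},{"hand": 0.0,"translation": [-2.5,-28,0],"angular": [0,0,0]},{"hand": 0.0,"translation": [-3,-34,0],"angular": [0,0,0]},{"hand": 0.0,"translation": [-3.4,-39,0],"angular": [0,0,0]},{"hand": 0.0,"translation": [-3.6,-42,0],"angular": [0,0,0]},{"hand": 0.0,"translation": [-3.6,-42,0],"angular": [0,0,0]}])

```text
t: 9.98
eef_pos: [0.5394, 0.1507, 0.0293]
tool_rot: [0.06, 0.997, -0.044, -0.003]
contact_force: [-0.1, -0.2, -4.3]
gripper_width: 0.084
grasp_force: 97.6
```

Call:
drive_tool(commands=[{"hand": 0.0,"translation": [0,0,0],"angular": [0.01,0,0]},{"hand": 0.0,"translation": [0,0,0],"angular": [0.02,0,0]},{"hand": 0.0,"translation": [0,0,0],"angular": [0.03,0,0]},{"hand": 0.0,"translation": [0,0,0],"angular": [0.03,0,0]}])

```text
t: 10.48
eef_pos: [0.5395, 0.1506, 0.0293]
tool_rot: [0.045, 0.998, -0.044, -0.003]
contact_force: [-0.1, 0.2, -4.8]
gripper_width: 0.093
grasp_force: 97.5
```

```bash
python3 look.py b
```

```text
t 10.475 F [-0.1  0.2 -4.8] T [ 0.63 -0.02 -0.04] grip 0.09258199411856788 pitch 0.0901
tcp [-177.8    0.3   29.3] tail [-180.     0.2    3.5] nose [19.2  0.2 21.5] yaw err 2.6809145496242692e-05
```

Call:
drive_tool(commands=[{"hand": 0.0,"translation": [0,0,0],"angular": [0.01,0,0]},{"hand": 0.0,"translation": [0,0,0],"angular": [0.015,0,0]},{"hand": 0.0,"translation": [0,0,0],"angular": [0.015,0,0]}])

```text
t: 10.95
eef_pos: [0.5396, 0.151, 0.0295]
tool_rot: [0.037, 0.998, -0.044, -0.003]
contact_force: [0.0, -0.3, -3.1]
gripper_width: 0.094
grasp_force: 98.0
```

```bash
python3 -c "
from h import *
o=bot.get_obs();print(np.round(o['contact_force'],2),np.round(o['torque'],2))"
```

```text
[ 0.02 -0.32 -3.14] [ 0.4  -0.12  0.03]
```

Call:
drive_tool(commands=[{"hand": 0.0,"translation": [0,0,0],"angular": [0.005,0,0]},{"hand": 0.0,"translation": [0,0,0],"angular": [0.01,0,0]},{"hand": 0.0,"translation": [0,0,0],"angular": [0.01,0,0]}])

```text
t: 11.32
eef_pos: [0.5397, 0.1511, 0.0296]
tool_rot: [0.032, 0.999, -0.043, -0.004]
contact_force: [0.2, 1.4, 0.9]
gripper_width: 0.091
grasp_force: 98.4
```

```bash
python3 -c "
from h import *
o=bot.get_obs();print(np.round(o['contact_force'],2),np.round(o['torque'],2))"
```

```text
[0.23 1.35 0.85] [-0.11 -0.21 -0.06]
```

Call:
drive_tool(commands=[{"hand": 0.0,"translation": [-0.2,-2,0.5],"angular": [0.001,0,0]},{"hand": 0.0,"translation": [-0.5,-6,1],"angular": [0.003,0,0]},{"hand": 0.0,"translation": [-0.9,-11,1.6],"angular": [0.0055,0,0]},{"hand": 0.0,"translation": [-1.4,-16,2.2],"angular": [0.008,0,0]},{"hand": 0.0,"translation": [-1.8,-21,2.9],"angular": [0.0105,0,0]},{"hand": 0.0,"translation": [-2.3,-26,3.6],"angular": [0.013,0,0]},{"hand": 0.0,"translation": [-2.7,-31,4.2],"angular": [0.0155,-0.001,0]},{"hand": 0.0,"translation": [-3.2,-36,4.9],"angular": [0.018,-0.0015,0]},{"hand": 0.0,"translation": [-3.5,-40,5.4],"angular": [0.02,-0.0015,0]},{"hand": 0.0,"translation": [-3.5,-40,5.4],"angular": [0.02,-0.0015,0]}])

```text
t: 12.58
eef_pos: [0.536, 0.11, 0.0347]
tool_rot: [0.023, 0.999, -0.044, -0.004]
contact_force: [0.5, 1.6, 3.0]
gripper_width: 0.089
grasp_force: 99.0
```

```bash
python3 look.py c
```

```text
t 12.575 F [0.5 1.6 3. ] T [-0.2  -0.44  0.14] grip 0.08928123084681105 pitch 0.0462
tcp [-137.     0.4   34.7] tail [-140.3    0.3    9.1] nose [59.4  0.3 18.3] yaw err -7.481268469833324e-05
```

Call:
drive_tool(commands=[{"hand": 0.0,"translation": [-0.1,-1,1],"angular": [0,0,0]},{"hand": 0.0,"translation": [-0.4,-5,1.9],"angular": [0.003,0,0]},{"hand": 0.0,"translation": [-0.9,-10,2.6],"angular": [0.006,0,0]},{"hand": 0.0,"translation": [-1.3,-15,3.2],"angular": [0.009,0,0]},{"hand": 0.0,"translation": [-1.8,-20,3.8],"angular": [0.012,-0.001,0]},{"hand": 0.0,"translation": [-2.2,-25,4.3],"angular": [0.0145,-0.001,0]},{"hand": 0.0,"translation": [-2.6,-30,4.8],"angular": [0.017,-0.0015,0]},{"hand": 0.0,"translation": [-3.1,-35,5.3],"angular": [0.02,-0.002,0]},{"hand": 0.0,"translation": [-3.5,-40,5.8],"angular": [0.023,-0.002,0]},{"hand": 0.0,"translation": [-4,-45,6.2],"angular": [0.026,-0.002,0]},{"hand": 0.0,"translation": [-4.2,-48,6.4],"angular": [0.028,-0.002,0]},{"hand": 0.0,"translation": [-4.2,-48,6.4],"angular": [0.028,-0.002,0]}])

```text
t: 14.18
eef_pos: [0.5316, 0.0622, 0.041]
tool_rot: [0.009, 0.999, -0.044, -0.003]
contact_force: [0.3, -0.3, -2.6]
gripper_width: 0.088
grasp_force: 97.9
```

```bash
python3 look.py d
```

```text
t 14.175 F [ 0.3 -0.3 -2.6] T [ 0.19 -0.17 -0.02] grip 0.08837827860322255 pitch 0.0179
tcp [-89.    0.2  41. ] tail [-93.1   0.1  15.4] nose [106.9   0.   19. ] yaw err -9.605992359373872e-05
```

View pics/top_d.png

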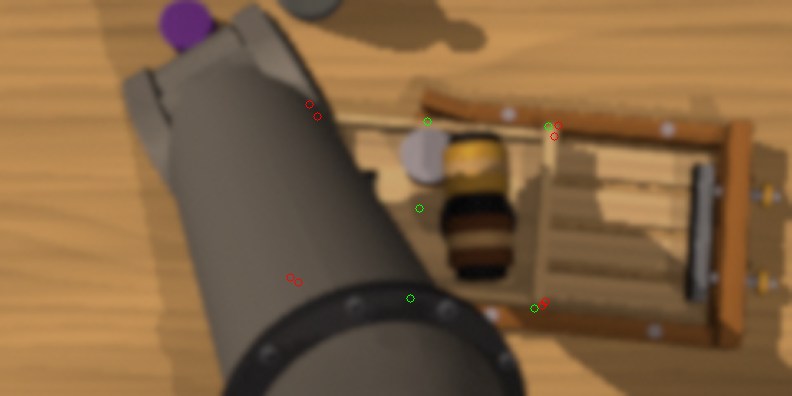

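Call:
drive_tool(commands=[{"hand": 0.0,"translation": [-0.2,-2,0.1],"angular": [0.001,0,0]},{"hand": 0.0,"translation": [-0.7,-8,0.2],"angular": [0.003,0,0]},{"hand": 0.0,"translation": [-1.3,-15,0.3],"angular": [0.006,0,0]},{"hand": 0.0,"translation": [-1.9,-22,0.4],"angular": [0.009,0,0]},{"hand": 0.0,"translation": [-2.5,-29,0.5],"angular": [0.012,-0.001,0]},{"hand": 0.0,"translation": [-3.2,-36,0.6],"angular": [0.015,-0.001,0]},{"hand": 0.0,"translation": [-3.8,-43,0.7],"angular": [0.018,-0.001,0]},{"hand": 0.0,"translation": [-4.4,-50,0.9],"angular": [0.021,-0.002,0]},{"hand": 0.0,"translation": [-5,-57,1.1],"angular": [0.024,-0.002,0]},{"hand": 0.0,"translation": [-5.6,-64,1.2],"angular": [0.027,-0.002,0]},{"hand": 0.0,"translation": [-6.2,-70,1.3],"angular": [0.028,-0.002,0]},{"hand": 0.0,"translation": [-6.2,-70,1.3],"angular": [0.028,-0.002,0]}])

```text
t: 15.78
eef_pos: [0.5252, -0.0085, 0.0423]
tool_rot: [-0.005, 0.999, -0.044, -0.003]
contact_force: [-0.1, -1.2, 1.5]
gripper_width: 0.09
grasp_force: 98.4
```

```bash
python3 look.py e
```

```text
t 15.775 F [-0.1 -1.2  1.5] T [-0.03 -0.48 -0.07] grip 0.08988683668216313 pitch -0.0096
tcp [-18.    0.1  42.3] tail [-22.8  -0.1  16.8] nose [177.2  -0.3  14.9] yaw err -0.0009049964124239196
```

Call:
drive_tool(commands=[{"hand": 0.0,"translation": [0,0,0.6],"angular": [0.005,0,0]},{"hand": 0.0,"translation": [-0.3,-3,0.9],"angular": [0.01,0,0]},{"hand": 0.0,"translation": [-0.6,-7,1.1],"angular": [0.015,-0.001,0]},{"hand": 0.0,"translation": [-1,-11,1.2],"angular": [0.02,-0.001,0]},{"hand": 0.0,"translation": [-1.4,-15,1.3],"angular": [0.024,-0.002,0]},{"hand": 0.0,"translation": [-1.7,-19,1.3],"angular": [0.027,-0.002,0]},{"hand": 0.0,"translation": [-2,-23,1.3],"angular": [0.027,-0.002,0]},{"hand": 0.0,"translation": [-2.2,-25,1.3],"angular": [0.027,-0.002,0]},{"hand": 0.0,"translation": [-2.2,-25,1.3],"angular": [0.027,-0.002,0]}])

```text
t: 17.0
eef_pos: [0.5234, -0.0325, 0.0438]
tool_rot: [-0.019, 0.999, -0.043, -0.002]
contact_force: [1.1, -1.4, -2.6]
gripper_width: 0.092
grasp_force: 98.0
```

```bash
python3 look.py f
```

```text
t 17.0 F [ 1.1 -1.4 -2.6] T [-0.11 -0.2   0.06] grip 0.09150067929352008 pitch -0.0374
tcp [ 6.   0.3 43.8] tail [ 0.5  0.2 18.4] nose [200.4   0.3  11. ] yaw err 0.0005829101154637417
```

Call:
drive_tool(commands=[{"hand": 0.0,"translation": [-0.1,-1.5,0],"angular": [0,0,0]},{"hand": 0.0,"translation": [-0.2,-3,0],"angular": [0,0,0]},{"hand": 0.0,"translation": [-0.4,-4.5,0],"angular": [0,0,0]},{"hand": 0.0,"translation": [-0.5,-6,0],"angular": [0,0,0]},{"hand": 0.0,"translation": [-0.6,-7,0],"angular": [0,0,0]},{"hand": 0.0,"translation": [-0.6,-7,0],"angular": [0,0,0]}])

```text
t: 17.85
eef_pos: [0.5227, -0.0393, 0.0437]
tool_rot: [-0.019, 0.999, -0.043, -0.002]
contact_force: [0.1, 1.1, -3.0]
gripper_width: 0.091
grasp_force: 98.0
```

Call:
drive_tool(commands=[{"hand": 0.0,"translation": [-0.1,-1,0],"angular": [0,0,0]},{"hand": 0.0,"translation": [-0.2,-2,0],"angular": [0,0,0]},{"hand": 0.0,"translation": [-0.3,-3,0],"angular": [0,0,0]},{"hand": 0.0,"translation": [-0.3,-3,0],"angular": [0,0,0]}])

```text
t: 18.35
eef_pos: [0.5224, -0.0422, 0.0437]
tool_rot: [-0.019, 0.999, -0.043, -0.002]
contact_force: [0.5, 0.4, -2.8]
gripper_width: 0.094
grasp_force: 98.1
```

Call:
drive_tool(commands=[{"hand": 0.0,"translation": [-0.1,-1,0],"angular": [0,0,0]},{"hand": 0.0,"translation": [-0.2,-2,0],"angular": [0,0,0]},{"hand": 0.0,"translation": [-0.2,-2,0],"angular": [0,0,0]}])

```text
t: 18.73
eef_pos: [0.5222, -0.0442, 0.0437]
tool_rot: [-0.019, 0.999, -0.043, -0.002]
contact_force: [0.1, 0.9, -2.3]
gripper_width: 0.093
grasp_force: 98.0
```

Call:
drive_tool(commands=[{"hand": 0.0,"translation": [-0.1,-1,0],"angular": [0,0,0]},{"hand": 0.0,"translation": [-0.1,-1.5,0],"angular": [0,0,0]},{"hand": 0.0,"translation": [-0.1,-1.5,0],"angular": [0,0,0]}])

```text
t: 19.1
eef_pos: [0.5221, -0.0456, 0.0437]
tool_rot: [-0.019, 0.999, -0.043, -0.002]
contact_force: [0.3, 0.9, -2.0]
gripper_width: 0.091
grasp_force: 98.0
```

Call:
drive_tool(commands=[{"hand": 0.0,"translation": [-0.1,-1,0],"angular": [0,0,0]},{"hand": 0.0,"translation": [-0.1,-1.5,0],"angular": [0,0,0]},{"hand": 0.0,"translation": [-0.1,-1.5,0],"angular": [0,0,0]}])

```text
t: 19.48
eef_pos: [0.522, -0.0471, 0.0437]
tool_rot: [-0.019, 0.999, -0.043, -0.002]
contact_force: [0.3, 0.3, -3.1]
gripper_width: 0.088
grasp_force: 98.1
```

Call:
drive_tool(commands=[{"hand": 0.0,"translation": [-0.1,-1,0],"angular": [0,0,0]},{"hand": 0.0,"translation": [-0.1,-1.5,0],"angular": [0,0,0]},{"hand": 0.0,"translation": [-0.1,-1.5,0],"angular": [0,0,0]}])

```text
t: 19.85
eef_pos: [0.5219, -0.0486, 0.0437]
tool_rot: [-0.019, 0.999, -0.043, -0.002]
contact_force: [0.5, 0.9, -1.5]
gripper_width: 0.091
grasp_force: 98.1
```

Call:
drive_tool(commands=[{"hand": 0.0,"translation": [-0.1,-0.7,0],"angular": [0,0,0]},{"hand": 0.0,"translation": [-0.1,-1.2,0],"angular": [0,0,0]},{"hand": 0.0,"translation": [-0.1,-1.2,0],"angular": [0,0,0]}])

```text
t: 20.23
eef_pos: [0.5218, -0.0498, 0.0437]
tool_rot: [-0.019, 0.999, -0.043, -0.002]
contact_force: [-0.4, 0.9, -2.5]
gripper_width: 0.088
grasp_force: 98.1
```

Call:
drive_tool(commands=[{"hand": 0.0,"translation": [-0.1,-0.7,0],"angular": [0,0,0]},{"hand": 0.0,"translation": [-0.1,-1.2,0],"angular": [0,0,0]},{"hand": 0.0,"translation": [-0.1,-1.2,0],"angular": [0,0,0]}])

```text
t: 20.6
eef_pos: [0.5217, -0.051, 0.0437]
tool_rot: [-0.019, 0.999, -0.043, -0.002]
contact_force: [1.1, 0.3, -3.1]
gripper_width: 0.092
grasp_force: 98.1
```

Call:
drive_tool(commands=[{"hand": 0.0,"translation": [-0.1,-0.7,0],"angular": [0,0,0]},{"hand": 0.0,"translation": [-0.1,-1.2,0],"angular": [0,0,0]},{"hand": 0.0,"translation": [-0.1,-1.2,0],"angular": [0,0,0]}])

```text
t: 20.98
eef_pos: [0.522, -0.0512, 0.0438]
tool_rot: [-0.02, 0.999, -0.043, -0.002]
contact_force: [0.7, 5.2, -2.0]
gripper_width: 0.087
grasp_force: 98.1
```

Call:
drive_tool(commands=[{"hand": 0.0,"translation": [-0.1,-0.7,0],"angular": [0,0,0]},{"hand": 0.0,"translation": [-0.1,-1.2,0],"angular": [0,0,0]},{"hand": 0.0,"translation": [-0.1,-1.2,0],"angular": [0,0,0]}])

```text
t: 21.35
eef_pos: [0.5222, -0.0513, 0.044]
tool_rot: [-0.02, 0.999, -0.043, -0.002]
contact_force: [1.4, 8.9, -2.0]
gripper_width: 0.09
grasp_force: 98.2
```

```bash
python3 look.py g; python3 - <<'E'
import cv2,numpy as np
a=cv2.imread("pics/top_g.png")[:, 330:]; b=cv2.imread("pics/scene_g.png")[:400,:330]
h=400;b=cv2.resize(b,(330,400)); a=cv2.copyMakeBorder(a,0,h-a.shape[0],0,0,cv2.BORDER_CONSTANT);cv2.imwrite("pics/g2.png",np.hstack([a,b]))
E
```

```text
t 21.35 F [ 1.4  8.9 -2. ] T [ 1.56 -0.34 -0.2 ] grip 0.09010251809257329 pitch -0.0402
tcp [24.9  0.8 44. ] tail [19.3  0.6 18.7] nose [219.2   1.   10.7] yaw err 0.0020136214384967044
```

View pics/g2.png

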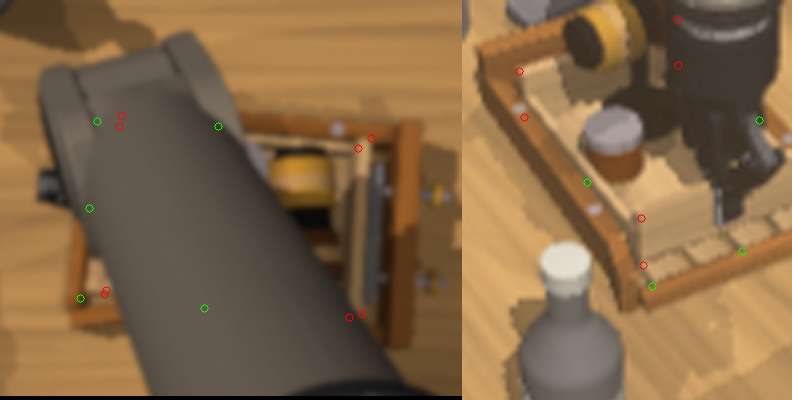

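Call:
drive_tool(commands=[{"hand": 0.0,"translation": [0,1,0],"angular": [0,0,0]},{"hand": 0.0,"translation": [0,2,0],"angular": [0,0,0]},{"hand": 0.0,"translation": [0,2.1,-0.8],"angular": [-0.004,0,0]},{"hand": 0.0,"translation": [0,2.2,-1.6],"angular": [-0.008,0,0]},{"hand": 0.0,"translation": [0,2.3,-2.4],"angular": [-0.012,0.001,0]},{"hand": 0.0,"translation": [0,2.4,-3.2],"angular": [-0.016,0.001,0]},{"hand": 0.0,"translation": [0,2.5,-4],"angular": [-0.02,0.001,0]},{"hand": 0.0,"translation": [0,2.6,-4.8],"angular": [-0.024,0.002,0]},{"hand": 0.0,"translation": [0,2.7,-5.6],"angular": [-0.028,0.002,0]},{"hand": 0.0,"translation": [0,2.8,-6.4],"angular": [-0.032,0.002,0]},{"hand": 0.0,"translation": [0,2.8,-6.4],"angular": [-0.032,0.002,0]}])

```text
t: 22.82
eef_pos: [0.5213, -0.0509, 0.0372]
tool_rot: [-0.003, 0.999, -0.043, -0.003]
contact_force: [0.8, 0.9, -1.5]
gripper_width: 0.089
grasp_force: 98.2
```

```bash
python3 look.py h
```

```text
t 22.825 F [ 0.8  0.9 -1.5] T [ 0.17 -0.28  0.12] grip 0.0890136982070028 pitch -0.0052
tcp [24.5 -0.1 37.2] tail [19.9 -0.3 11.7] nose [ 2.199e+02 -1.000e-01  1.070e+01] yaw err 0.0006329350465836825
```

Call:
drive_tool(commands=[{"hand": 0.0,"translation": [0,0,-0.4],"angular": [-0.002,0,0]},{"hand": 0.0,"translation": [0,0.1,-0.8],"angular": [-0.004,0,0]},{"hand": 0.0,"translation": [0,0.2,-1.2],"angular": [-0.005,0,0]},{"hand": 0.0,"translation": [0,0.2,-1.2],"angular": [-0.005,0,0]},{"hand": 0.0,"translation": [0,0.2,-1.2],"angular": [-0.005,0,0]}])

```text
t: 23.55
eef_pos: [0.5215, -0.0507, 0.0361]
tool_rot: [-0.0, 0.999, -0.044, -0.003]
contact_force: [0.3, -0.5, -1.1]
gripper_width: 0.088
grasp_force: 98.3
```

Call:
drive_tool(commands=[{"hand": 0.0,"translation": [0,0,-0.4],"angular": [0,0,0]},{"hand": 0.0,"translation": [0,0,-0.8],"angular": [0,0,0]},{"hand": 0.0,"translation": [0,0,-0.8],"angular": [0,0,0]},{"hand": 0.0,"translation": [0,0,-0.8],"angular": [0,0,0]}])

```text
t: 24.05
eef_pos: [0.5216, -0.0506, 0.0359]
tool_rot: [-0.0, 0.999, -0.044, -0.002]
contact_force: [-1.6, -1.8, 5.6]
gripper_width: 0.09
grasp_force: 99.6
```

```bash
python3 look.py i
```

```text
t 24.05 F [-1.6 -1.8  5.6] T [-0.35  0.07  0.  ] grip 0.08996952637257546 pitch -0.0003
tcp [24.2  0.1 35.9] tail [19.7 -0.1 10.4] nose [219.7   0.   10.3] yaw err 0.0004970496687817239
```

Call:
drive_tool(force=20, commands=[{"hand": 0.0,"translation": [0,0,0.3],"angular": [0,0,0]},{"hand": 0.0,"translation": [0,0,0.5],"angular": [0,0,0]},{"hand": 0.08,"translation": [0,0,0.5],"angular": [0,0,0]},{"hand": 0.1,"translation": [0,0,0.5],"angular": [0,0,0]},{"hand": 0.13,"translation": [0,0,0.5],"angular": [0,0,0]},{"hand": 0.18,"translation": [0,0,0.5],"angular": [0,0,0]},{"hand": 0.25,"translation": [0,0,0.5],"angular": [0,0,0]},{"hand": 0.3,"translation": [0,0,0.5],"angular": [0,0,0]},{"hand": 0.3,"translation": [0,0,0.5],"angular": [0,0,0]}])

```text
t: 25.28
eef_pos: [0.5215, -0.0503, 0.0358]
tool_rot: [-0.001, 0.999, -0.043, -0.003]
contact_force: [-0.1, -0.6, 0.0]
gripper_width: 0.295
grasp_force: 0.0
```

Call:
drive_tool(commands=[{"hand": 0.3,"translation": [0,0,5],"angular": [0,0,0]},{"hand": 0.3,"translation": [0,0,12],"angular": [0,0,0]},{"hand": 0.3,"translation": [0,0,22],"angular": [0,0,0]},{"hand": 0.3,"translation": [0,0,35],"angular": [0,0,0]},{"hand": 0.3,"translation": [0,0,55],"angular": [0,0,0]},{"hand": 0.3,"translation": [0,0,80],"angular": [0,0,0]},{"hand": 0.3,"translation": [0,0,110],"angular": [0,0,0]},{"hand": 0.3,"translation": [0,0,140],"angular": [0,0,0]},{"hand": 0.3,"translation": [0,0,170],"angular": [0,0,0]},{"hand": 0.3,"translation": [0,0,190],"angular": [0,0,0]},{"hand": 0.3,"translation": [0,0,190],"angular": [0,0,0]}])

```text
t: 26.65
eef_pos: [0.5225, -0.0502, 0.2279]
tool_rot: [-0.0, 0.999, -0.043, -0.001]
contact_force: [-0.1, 0.1, 0.4]
gripper_width: 0.302
grasp_force: 0.0
```

```bash
python3 - <<'E'
from h import *
o=bot.get_obs();print(o["t"],o["eef_pos"],o["contact_force"])
im=bot.read_camera("scene")[:,:,::-1]; a=cv2.resize(im[120:260,240:430],None,fx=4,fy=4,interpolation=cv2.INTER_CUBIC)
cv2.imwrite("pics/end.png",a)
E
```

```text
26.65 [ 0.52248028 -0.05022971  0.22791174] [-0.06872536  0.10813524  0.38797794]
```

```bash
python3 - <<'E'
from h import *
bot.read_camera("scene")
for n,z in(("tray",.02),("stand",.07),("pot",.02),("glue",.09),("tin",.03),("brush",.0)):
    for r in bot.find_in("scene",n)[:2]: print(n,round(r["score"],2),np.round(r["position"]),np.round(at("scene",r["position"],z),3))
print(bot.hand_in())
E
```

```text
tray 0.67 [325. 192.] [ 0.51 -0.12  0.02]
stand 0.93 [314. 161.] [ 0.491 -0.209  0.07 ]
pot 0.55 [333. 285.] [0.684 0.17  0.02 ]
pot 0.51 [309. 186.] [ 0.535 -0.17   0.02 ]
glue 0.67 [297. 245.] [0.721 0.069 0.09 ]
tin 0.82 [260. 149.] [ 0.575 -0.414  0.03 ]
tin 0.38 [285. 161.] [ 0.542 -0.308  0.03 ]
brush 0.75 [301. 148.] [ 0.438 -0.38   0.   ]
the job is handed in; nothing more can be done
None
```

I slid the tray over the bead, pressed it on the buffer at about 9 N, let its tail down flat about 20 mm behind the bead, and handed in at about 27 s. The judge returned no verdict, and after release I checked only by detector positions, not by picture.

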